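Lock the griddle plate on its base

ROBOT

A 7-joint arm with a two-finger parallel gripper is mounted at the origin on the work surface. World frame = base frame: x ahead of the robot, y to its left, z up, the work surface at z = 0. Lengths are in m, angles in rad, forces in N, time in s.
With the tool pointing down it reaches from about 0.425 to 0.875 m from the base axis. Payload 8.4 kg.
Tool frame: the origin (TCP) lies midway between the tips of the shut fingers; the grasp point (between the pads) lies 19 mm behind it; z points along the fingers, y is the direction in which the jaws open and shut (so a half turn about z gives the same grasp; the last joint's range is limited). The gripper opens to 85 mm and grips with 20 to 120 N. Pads are 22 mm wide; open, the fingers measure 114 mm over their backs; the gripper's body (76 mm by 85 mm) begins 54 mm behind the grasp point. The pads swing forward as they close: fully open they stand 13 mm farther back than shut.
Start: joints at [-1.293, 0.333, 0.04, 1.465, -0.013, 1.343, -0.059], TCP at [0.239, 0.604, 0.231] pointing down, gripper open.
Joint ranges: [-2.58, 2.58], [-0.38, 2.09], [-1.3, 1.39], [0.25, 2.4], [-1.5, 4.64], [0.08, 2.09], [-2.65, 2.65]. Speed limits (rad/s): [2.22, 2.22, 2.79, 2.79, 3.14, 3.14, 3.14].

INTERFACE

Orientations are given as a unit quaternion [x, y, z, w].
In Python, from plant import r gives the robot as it stands.
- The arm moves only by the tool carry_out, never from a script. Its argument "moves" is a list of rows, each a list of 5 numbers: the closure, from 0 (fully open) to 1 (shut), then the shift along the tool's x, y, z in mm, then the turn about the tool's z in rad. A call has 1 to 8 rows; each row shifts and turns the commanded pose from where the row before left it, along the tool's axes as they then stand; what a row does not reach is not made up. A row lasts 1/10 s, in which the tool goes at most 50 mm and 8.59 degrees, less where a joint would pass 70% of its speed; a pose out of reach is approached as far as the arm can. A call is refused whole if a number of a shift passes 50 or a number of a turn 0.15, either way. A call with a gripper value outside its range is refused whole. The fingers move at their own pace and stop on an object; the grip force is fixed at half the most. Time passes only in rows, so rows that do not move let the fingers close. It gives the time, the measured TCP pose, the force and the opening at its end, in the units of the state.
- r.read_state(): the state, without advancing time (a new reading comes with each control period).
- r.snapshot(name): name is "scene" or "top" or "wrist"; returns a dict with "img" (384x512x3 uint8, red, green, blue), "mtx" (3x3 intrinsics, pixels), "k1" (the pictures are not rectified: a ray, as slopes to the right and down, at radius r is drawn at 1 + k1 r^2 times it, then the intrinsics apply), "eye" and "attitude" of the camera in the world; the wrist camera has in their place "T_tool_cam" (4x4, takes a point from camera to tool coordinates, whose origin is the TCP and whose axes are the flange's). Camera axes: x right, y down, z forward; pixel columns grow to the right and rows downward; lengths in m; the calibration is good to about 2 mm. A picture is of the moment at which its call begins: read the wrist's pose just before it. There is no depth.
- r.close_job(): hands the job in, once; it reports no verdict.
Trained networks look in a picture, given as the dict that the camera call returned (one of the last four; its "shot" number tells which), for a name from the list of things; names that differ only in an ending like _2 or _b are one class to them, and where a whole thing is asked for, a point or a joint stands for the part that bears it (a point fixed in the world has none). Each returns a list of dicts, best first, with "confidence" (0 to 1); they miss things now and then, are a little off and sometimes report something else, mostly with a low value. They report only what shows in the picture. A call takes as long as a camera call. They do not tell look-alikes from the thing itself.
- r.masks_of(picture, name): "region" (384x512 bool, what is visible of it) and "extent" ([left, top, width, height] in pixels, round what is visible of it).
The state is a dict: "clock": time; "qpos": joint angles; "dq": joint speeds; "tau": joint torques, N m; "tcp_pos": TCP position; "orientation": TCP orientation; "force": force on the tool from outside, world axes, zero at the start; "torque": the same for the moment, N m; "gripper_width": opening from 0.0 (shut) to 1.0 (fully open).
Only numpy, scipy, OpenCV 4.12 (cv2) and the standard library are available. Lean on these libraries where they do the work, as an engineer would, in place of code of your own. Each camera call takes 0.05 s, during which the arm holds its last target.

TASK

The round griddle plate has been washed and set back on its heater base, but it is not home yet. With the fingertips, push the griddle along its rails until it rests against the stop at the end of the base, then push the red lever over past its centre so that it snaps down and locks the griddle there. Only push: do not lift the griddle, and leave the pot, plate, brush and soap dispenser where they are.

Things in the scene. Friction and masses are not known exactly. Their poses are not given: they have to be found in the camera images.
- base: Heater base fixed to the counter: white enamelled slab, x -102 to 102 mm, y -150 to 105 mm, flat top 30 mm above the counter. Origin on the counter under the griddle centre's home place, z up; +y runs roughly to the robot's left. Aluminium rails along y at x = -92 and 92 mm (8 mm thick, tops at 40 mm) guide the griddle with 3 mm play a side. Latch block beside the slab at x 100 to 164, y -90 to -40 mm.
- stop (a point): Middle of the stop's face where it meets the base's top, at base x = 0, y = 85 mm, 30 mm above the counter. The stop is an aluminium bar across the +y end of the base, 90 mm long along x, 12 mm thick, top 46 mm above the counter. The griddle is pushed towards +y of the base until its edge meets it.
- griddle: Loose round griddle plate, dark steel, 170 mm diameter, floor 7 mm thick, upright rim 20 mm high and 5 mm thick, about 0.6 kg; slides with a few newtons. Origin: centre of its underside. It lies between the rails 40 to 70 mm short of home, towards the base's -y; home is base x = 0, y = 0, edge against the stop (within 6 mm).
- latch (a joint): Lever angle, rad: 0 = open (handle leans 0.6 outwards, to base +x), 1.2 = locked (leans 0.6 inwards, to base -x). Over-centre spring with dead centre at 0.6, handle upright; it snaps to the side it is on. About 4 N on the red bar starts it. Locked, a steel tooth stands behind the griddle's edge at base x 68, y -65 mm; if the griddle is over 6 mm short of home the tooth lands on its rim instead.
- latch_grip (a point): Centre of the red bar on the end of the latch handle: a round bar of 18 mm diameter and 70 mm overall length, parallel to the base's y. It is 75 mm from the pivot and moves with the lever. Open it stands at about base x = 167 mm, 112 mm above the counter; upright at x = 125, 125 mm; locked at x = 83, 112 mm.
- latch_pivot (a point): Pivot of the latch lever, at base x = 125, y = -65 mm, 50 mm above the counter; its axis is parallel to the base's y.
- pot: Small aluminium pot, 120 mm across the rim, 75 mm high, with two black side handles (about 200 mm over them), loose; origin at the centre of its underside. Not part of the job.
- plate: White ceramic plate, 160 mm across, 18 mm high, loose; origin at the centre of its underside. Not part of the job.
- brush: Silicone brush, blue hard handle and yellow head, 190 mm long, 27 mm high, lying on the counter; origin near its middle, on the counter, handle to its -x. Not part of the job.
- dispenser: Empty steel push soap dispenser fixed to the counter, 68 mm across the foot, 173 mm high, spout to its -x; origin at the centre of its foot. Not part of the job.
There are look-alikes about, which are no part of the job. Leave any pink, purple or yellow look-alike of the griddle alone.

How it is judged:
By the outcome, as a careful person would: the job done as asked, in the order asked, and still so for the second after the job is handed in, with the robot touching nothing.
It also fails if it takes over 43 s, if anything falls off the work surface, if the arm or the gripper's body presses on something with over 40 N, if the wrist force passes 120 N, or if a joint passes its speed limit or range.

## Working session

There is one attempt and no reset: what is moved stays moved. The work goes in short steps, Python scripts to look and compute and a tool call to move; the robot and the scene stay as the last step left them, time stands still between calls to the robot, and variables do not carry over. Pictures are saved under pics/ and viewed, and the job is handed in when it is done.

Besides the shell and the picture viewer there is one more tool, called after "Call:" as name(argument=value, ...), one argument or row to a line, values as JSON. carry_out: Moves the arm, as the interface text tells. Its arguments: {"type":"object","properties":{"moves":{"type":"array","items":{"type":"array","items":{"type":"number"}}}},"required":["moves"]}

```bash
mkdir -p pics; ls; python3 - <<'E'
from plant import r
import cv2,pickle
s=r.read_state();print(s)
for n in ("scene","top"):
    p=r.snapshot(n);print(n,{k:v for k,v in p.items() if k!='img'})
    pickle.dump(p,open(f'pics/{n}1.pkl','wb'))
    cv2.imwrite(f'pics/{n}1.png',cv2.resize(p['img'][:,:,::-1],(800,600),interpolation=cv2.INTER_CUBIC))
    for k in ("griddle","base","latch","latch_grip","pot"):
        print(k,[(round(d['confidence'],2),d['extent'],int(d['region'].sum())) for d in r.masks_of(p,k)])
E
```

```text
pics
{'clock': 0.0, 'qpos': array([-1.29320617,  0.33389596,  0.03988406,  1.46626552, -0.01341006,
        1.34332295, -0.0584922 ]), 'dq': array([ 0.00095095,  0.00084336, -0.00136152,  0.00048752,  0.00028526,
       -0.00037118, -0.00064106]), 'tau': array([-5.80546875e-04, -6.58547115e+01,  1.36508748e+00, -4.05565238e+01,
        1.67436007e-02,  1.21849752e-02, -3.20677952e-05]), 'tcp_pos': array([0.23901919, 0.60396176, 0.23043389]), 'orientation': array([ 1.87293025e-01,  9.82303752e-01, -8.06491326e-04, -1.01177338e-04]), 'force': array([-0.53676552,  0.28458233, -0.24941148]), 'torque': array([-0.00316264,  0.06090221, -0.0293761 ]), 'gripper_width': 1.0012609557399703}
scene {'mtx': array([[449.60144849,   0.        , 260.45375634],
       [  0.        , 449.60144849, 190.6881361 ],
       [  0.        ,   0.        ,   1.        ]]), 'k1': -0.1346548520141811, 'eye': array([0.88436873, 0.7568882 , 1.26372423]), 'attitude': array([ 0.26110389,  0.92043767, -0.28183072, -0.07204659]), 'shot': 1}
griddle [(0.93, [199.2, 104.5, 48.3, 37.8], 1256), (0.84, [245.6, 81.8, 42.2, 
[... 297 characters left out ...]
 {'mtx': array([[443.51545948,   0.        , 257.32459157],
       [  0.        , 443.51545948, 187.98441431],
       [  0.        ,   0.        ,   1.        ]]), 'k1': -0.14920200171220696, 'eye': array([0.25369562, 0.07954312, 1.51997028]), 'attitude': array([-0.70210751,  0.70797263, -0.05954196,  0.04769236]), 'shot': 2}
griddle [(0.97, [252.3, 164.1, 54.7, 49.4], 2048), (0.89, [345.9, 245.3, 50.7, 48.1], 1880), (0.87, [337.2, 180.5, 46.7, 47.1], 1802), (0.87, [323.0, 104.7, 47.3, 48.9], 1840)]
base [(0.87, [228.1, 133.6, 83.7, 111.4], 2918)]
latch [(0.63, [265.7, 133.3, 16.6, 24.2], 206)]
latch_grip [(0.49, [263.2, 133.7, 20.0, 25.6], 167)]
pot [(0.7, [168.6, 128.2, 36.2, 41.0], 1103)]
```

View pics/scene1.png

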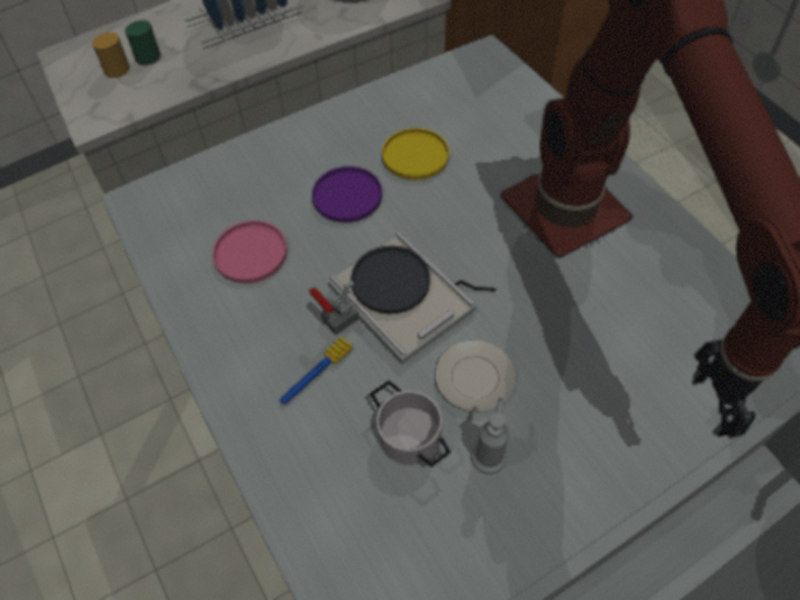

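View pics/top1.png

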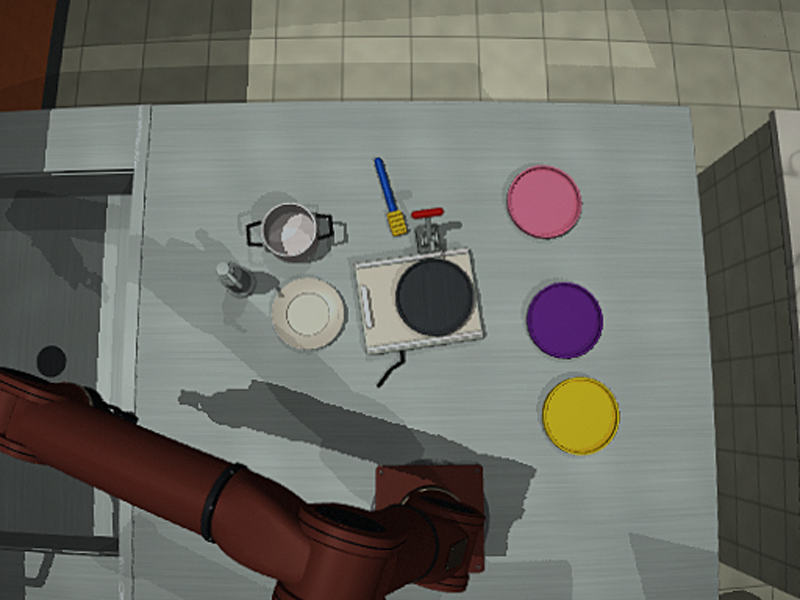

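```bash
cat > h.py <<'E'
import numpy as np,cv2,pickle
from scipy.spatial.transform import Rotation as R
def proj(p,X):
    Rm=R.from_quat(p['attitude']).as_matrix()
    c=(np.atleast_2d(X)-p['eye'])@Rm
    s=c[:,:2]/c[:,2:]; s=s*(1+p['k1']*(s**2).sum(1,keepdims=True))
    return s@np.diag([p['mtx'][0,0],p['mtx'][1,1]])+p['mtx'][:2,2]
def unproj(p,uv,z):
    uv=np.atleast_2d(np.array(uv,float))
    d=cv2.undistortPoints(uv.reshape(-1,1,2),p['mtx'],np.array([p['k1'],0,0,0.])).reshape(-1,2)
    # k1 model identical to opencv radial
    d=np.c_[d,np.ones(len(d))]@R.from_quat(p['attitude']).as_matrix().T
    t=(z-p['eye'][2])/d[:,2]
    return p['eye']+d*t[:,None]
def b2w(b,X):  # b=(x,y,yaw); X base coords m
    X=np.atleast_2d(X); c,s=np.cos(b[2]),np.sin(b[2])
    return np.c_[b[0]+c*X[:,0]-s*X[:,1], b[1]+s*X[:,0]+c*X[:,1], X[:,2]]
E
python3 - <<'E'
from h import *
for n,(x0,y0,w,h) in {'top':(215,125,110,110),'scene':(190,140,130,95)}.items():
    p=pickle.load(open(f'pics/{n}1.pkl','rb'))
    f=6
    c=cv2.resize(p['img'][y0:y0+h,x0:x0+w,::-1],None,fx=f,fy=f,interpolation=cv2.INTER_CUBIC)
    for i in range(0,w,10): cv2.putText(c,str(x0+i),(i*f,10),0,.35,(0,0,255),1);cv2.line(c,(i*f,12),(i*f,18),(0,0,255),1)
    for i in range(0,h,10): cv2.putText(c,str(y0+i),(0,i*f),0,.35,(0,0,255),1)
    cv2.imwrite(f'pics/crop_{n}.png',c[:600,:800])
E
```

```text
(no output)
```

View pics/crop_top.png

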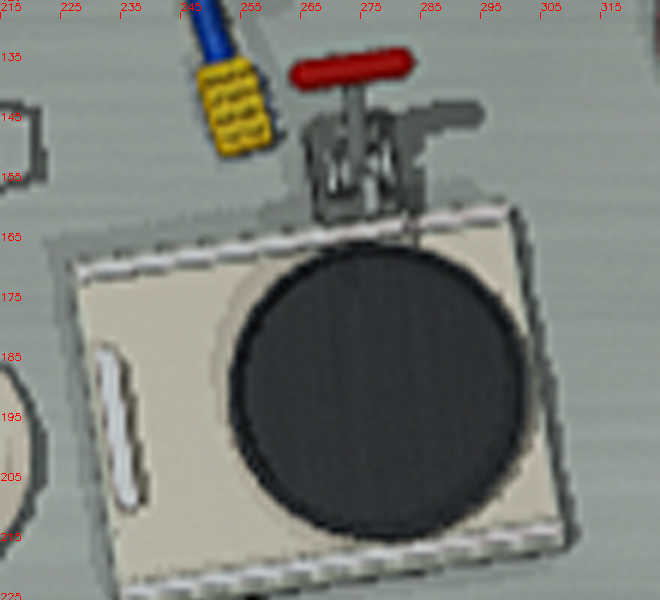

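View pics/crop_scene.png

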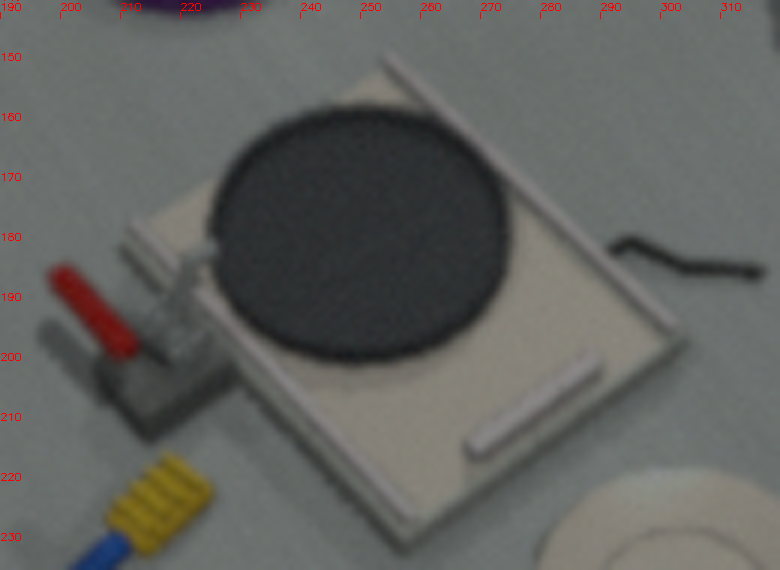

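```bash
cat > fit.py <<'E'
from h import *
from scipy.optimize import least_squares
T=pickle.load(open('pics/top1.pkl','rb'));S=pickle.load(open('pics/scene1.pkl','rb'))
obs=[(T,(227,168.9),(102,105,30)),(T,(301,159.5),(102,-150,30)),(T,(310.3,215.8),(-102,-150,30)),
(T,(263.3,137.5),(167,-30,112)),(T,(283.7,135.3),(167,-100,112)),(T,(233,182.5),(45,91,46)),(T,(237,210),(-45,91,46)),
(S,(304.7,196.7),(-102,105,30)),(S,(268.3,214.7),(45,91,46)),(S,(290,199.7),(-45,91,46)),(S,(200.5,185),(167,-100,112)),(S,(210.8,199),(167,-30,112)),(S,(254.7,149.2),(-92,-150,40))]
def res(b): return np.concatenate([(proj(p,b2w(b,np.array(X)/1000))-uv).ravel() for p,uv,X in obs])
o=least_squares(res,[0.6,0,0],loss='soft_l1')
b=o.x;print(b,np.degrees(b[2]));print(res(b).reshape(-1,2).round(1))
g=unproj(T,(278.5,190.3),0.05)[0];c,s=np.cos(b[2]),np.sin(b[2])
d=g-[b[0],b[1],0];print('griddle base',c*d[0]+s*d[1],-s*d[0]+c*d[1],g)
np.save('base.npy',b)
for n,X in dict(grip=(167,-65,112),gripup=(125,-65,125),griplock=(83,-65,112),home=(0,0,30)).items(): print(n,b2w(b,np.array(X)/1000)[0].round(4))
E
python3 fit.py
```

```text
[0.46592131 0.04210764 0.1325488 ] 7.594486892063841
[[-0.9 -1.4]
 [-1.5 -2. ]
 [-1.4  0.1]
 [-0.2  0.2]
 [ 0.4 -0.4]
 [-0.8 -0. ]
 [-1.2 -1.2]
 [ 0.7 -2.4]
 [-0.1 -1.2]
 [-0.2 -1.5]
 [-1.2 -1.6]
 [ 1.5 -1.1]
 [-0.1 -1.8]]
griddle base -0.003675509797259652 -0.0593505854292328 [ 0.47012188 -0.0172081   0.05      ]
grip [ 6.40e-01 -3.00e-04  1.12e-01]
gripup [ 0.5984 -0.0058  0.125 ]
griplock [ 0.5568 -0.0114  0.112 ]
home [0.4659 0.0421 0.03  ]
```

Candidates for the griddle, as pixels in the 800x600 top view:
- Dark disc at (435,297), on the base.
- Pink disc at (544,202).
- Purple disc at (565,320).
- Yellow disc at (581,415).

Only the dark one lies between the rails of the white base, and the crop confirms it. It is about 59 mm short of home. The lever is open, with its red bar on the far side at (427,213).

First I'll close the fingers and turn the tool to line up with the base.

Call:
carry_out(
  moves=[
    [1, 0, 0, 0, 0.133],
    [1, 0, 0, 0, 0.133],
    [1, 0, 0, 0, 0.133],
    [1, 0, 0, 0, 0.133],
    [1, 0, 0, 0, 0.133],
    [1, 0, 0, 0, 0.133],
    [1, 0, 0, 0, 0.133],
    [1, 0, 0, 0, 0.131],
  ],
)

```text
clock: 1.4
tcp_pos: [0.2391, 0.6044, 0.2314]
orientation: [0.661, 0.75, 0.0, -0.0]
force: [-0.3, 1.3, -0.4]
gripper_width: -0.004
```

Call:
carry_out(
  moves=[
    [1, -35, 35, 0, 0],
    [1, -35, 35, 0, 0],
    [1, -40, 30, 0, 0],
    [1, -40, 25, 0, 0],
    [1, -45, 20, 0, 0],
    [1, -45, 6, 0, 0],
    [1, -45, 0, 0, 0],
    [1, -45, 0, 0, 0],
  ],
)

```text
clock: 2.2
tcp_pos: [0.4326, 0.2951, 0.2313]
orientation: [0.659, 0.752, 0.0, -0.0]
force: [0.9, -0.2, 0.5]
gripper_width: 0.001
```

Call:
carry_out(
  moves=[
    [1, -48, 0, 0, 0],
    [1, -48, 0, 0, 0],
    [1, -48, 0, 0, 0],
    [1, -48, 0, 0, 0],
    [1, -48, 0, 0, 0],
    [1, -48, 0, 0, 0],
    [1, -48, 0, 0, 0],
    [1, -48, 0, 0, 0],
  ],
)

```text
clock: 3.0
tcp_pos: [0.4827, -0.0855, 0.2318]
orientation: [0.659, 0.752, 0.001, 0.0]
force: [1.0, 0.7, -0.6]
gripper_width: 0.001
```

```bash
cat > st.py <<'E'
from h import *
from plant import r
s=r.read_state();b=np.load('base.npy')
c,sn=np.cos(b[2]),np.sin(b[2]);d=s['tcp_pos']-[b[0],b[1],0]
M=R.from_quat(s['orientation']).as_matrix()
print('t',s['clock'],'base',(np.array([c*d[0]+sn*d[1],-sn*d[0]+c*d[1],d[2]])*1000).round(1),'yaw err',np.degrees(np.arctan2(M[1,1],M[0,1])-b[2]).round(2),'z',M[:,2].round(3),'F',s['force'].round(1),'q',s['qpos'].round(2),s['gripper_width'])
E
python3 st.py
```

```text
t 3.0 base [-2.000e-01 -1.287e+02  2.318e+02] yaw err -0.02 z [ 0.001  0.001 -1.   ] F [ 1.   0.7 -0.6] q [-0.69 -0.03  0.77  1.87  0.02  1.29  0.21] 0.0009374158729534602
```

Call:
carry_out(
  moves=[
    [1, -40, 0, 0, 0],
    [1, -18, 0, 0, 0],
    [1, 0, 0, 0, 0],
  ],
)

```text
clock: 3.3
tcp_pos: [0.4902, -0.1443, 0.2316]
orientation: [0.661, 0.751, -0.0, 0.001]
force: [0.4, 0.8, 0.1]
gripper_width: -0.004
```

```bash
python3 st.py; python3 - <<'E'
from plant import r
import cv2,pickle
s=r.read_state();p=r.snapshot("wrist");p['s']=s
pickle.dump(p,open('pics/w1.pkl','wb'));print(p['T_tool_cam'],p['k1'],p['mtx'])
cv2.imwrite('pics/w1.png',cv2.resize(p['img'][:,:,::-1],(800,600),interpolation=cv2.INTER_CUBIC))
E
```

```text
t 3.3 base [  -0.6 -188.   231.6] yaw err -0.32 z [ 0.001 -0.001 -1.   ] F [0.4 0.8 0.1] q [-0.62  0.03  0.85  1.83 -0.02  1.29  0.36] -0.003992980879914225
[[ 1.75857364e-04 -9.64141838e-01 -2.65387426e-01  6.69387226e-02]
 [ 9.99999859e-01  3.02316636e-04 -4.35660346e-04 -2.11468124e-04]
 [ 5.00269400e-04 -2.65387312e-01  9.64141755e-01 -1.42411928e-01]
 [ 0.00000000e+00  0.00000000e+00  0.00000000e+00  1.00000000e+00]] -0.02175767223707332 [[282.69011168   0.         257.31366902]
 [  0.         282.69011168 194.62316499]
 [  0.           0.           1.        ]]
```

View pics/w1.png

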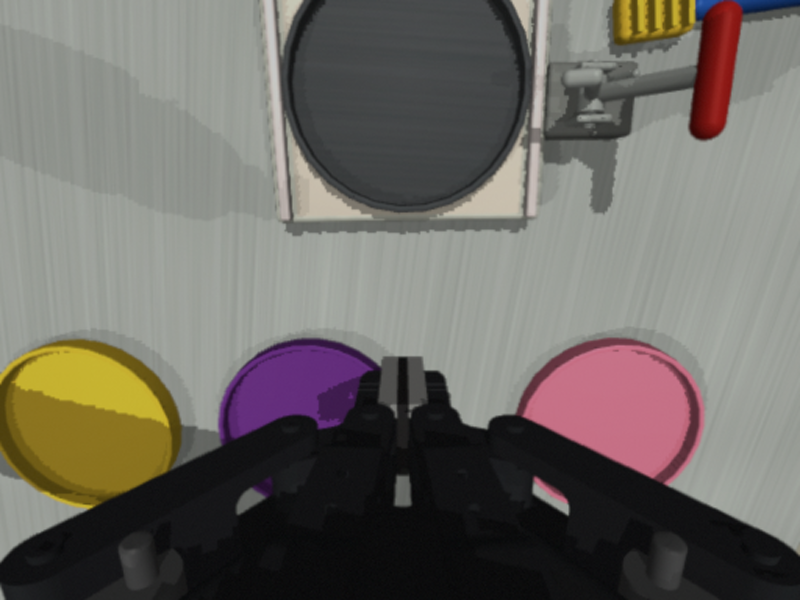

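The wrist view shows the dark griddle between the rails. Its rear edge is at (405,210), the slab's rear corners are at (285,220) and (532,217), and the open red bar runs from (730,5) to (708,135). The pink, purple and yellow discs lie clear on the counter.

```bash
python3 - <<'E'
from h import *
p=pickle.load(open('pics/w1.pkl','rb'));s=p['s'];b=np.load('base.npy')
T=np.eye(4);T[:3,:3]=R.from_quat(s['orientation']).as_matrix();T[:3,3]=s['tcp_pos'];T=T@p['T_tool_cam']
p['eye']=T[:3,3];p['attitude']=R.from_matrix(T[:3,:3]).as_quat()
def tob(w):
    c,sn=np.cos(b[2]),np.sin(b[2]);d=w-[b[0],b[1],0];return (np.c_[c*d[:,0]+sn*d[:,1],-sn*d[:,0]+c*d[:,1],d[:,2]]*1000).round(1)
k=1.5625
print('slab corners exp(-102,-150),(102,-150)',tob(unproj(p,np.array([(288,219),(528,217)])/k,.03)))
print('rail ends exp +-92',tob(unproj(p,np.array([(285,217),(532,215)])/k,.04)))
print('bar ends exp 167,-100',tob(unproj(p,np.array([(708,130)])/k,.112)))
print('griddle rear top,left,right',tob(unproj(p,np.array([(405,211),(284,82),(531,82)])/k,.05)))
Tp=pickle.load(open('pics/top1.pkl','rb'))
print('purple',tob(unproj(Tp,[(564.5/k,320/k)],.02)))
for z,n in((.05,'g'),):
  th=np.linspace(0,2*np.pi,60)
E
```

```text
slab corners exp(-102,-150),(102,-150) [[ -88.3 -147.6   30. ]
 [  96.1 -147.1   30. ]]
rail ends exp +-92 [[ -87.9 -145.3   40. ]
 [  96.1 -144.8   40. ]]
bar ends exp 167,-100 [[171.6 -92.7 112. ]]
griddle rear top,left,right [[   1.5 -140.9   50. ]
 [ -79.5  -55.1   50. ]
 [  86.5  -55.9   50. ]]
purple [[ -89.4 -337.6   20. ]]
```

Call:
carry_out(
  moves=[
    [1, 0, 4, 45, 0],
    [1, 0, 0, 45, 0],
    [1, 0, 0, 45, 0],
    [1, 0, 0, 35, 0],
    [1, 0, 0, 22, 0],
    [1, 0, 0, 0, 0],
  ],
)

```text
clock: 3.95
tcp_pos: [0.4923, -0.1384, 0.0366]
orientation: [0.658, 0.753, -0.002, -0.002]
force: [-0.5, 0.1, 0.6]
gripper_width: 0.003
```

```bash
python3 - <<'E'
from h import *
b=np.load('base.npy');n=b2w(b,np.array([.0038,.0038,0]))[0];np.save('base.npy',[n[0],n[1],b[2]])
E
python3 st.py
```

```text
t 3.95 base [  -1.5 -186.2   36.6] yaw err 0.08 z [-0.006  0.001 -1.   ] F [-0.5  0.1  0.6] q [-0.5   0.33  0.8   2.03 -0.3   0.9   0.59] 0.002787723257378113
```

Call:
carry_out(
  moves=[
    [1, 10, 1, -3, 0],
    [1, 10, 0, 0, 0],
    [1, 6, 0, 0, 0],
    [1, 6, 0, 0, 0],
    [1, 6, 0, 0, 0],
    [1, 6, 0, 0, 0],
    [1, 6, 0, 0, 0],
    [1, 6, 0, 0, 0],
  ],
)

```text
clock: 4.75
tcp_pos: [0.489, -0.0859, 0.0432]
orientation: [0.659, 0.752, 0.0, 0.001]
force: [0.4, -6.0, 3.1]
gripper_width: 0.001
```

```bash
python3 st.py
```

```text
t 4.75 base [   2.1 -133.7   43.2] yaw err -0.1 z [ 0.002 -0.001 -1.   ] F [ 0.4 -6.   3.1] q [-0.63  0.27  0.8   2.07 -0.25  0.89  0.45] 0.0009038560317143169
```

Call:
carry_out(
  moves=[
    [1, 5, -2, 2, 0],
    [1, 5, 0, 1, 0],
    [1, 5, 0, 0, 0],
    [1, 5, 0, 0, 0],
    [1, 5, 0, 0, 0],
  ],
)

```text
clock: 5.25
tcp_pos: [0.4837, -0.0612, 0.04]
orientation: [0.659, 0.752, 0.0, 0.001]
force: [2.2, -5.9, 1.7]
gripper_width: 0.005
```

```bash
python3 st.py
```

```text
t 5.25 base [ 1.000e-01 -1.086e+02  4.000e+01] yaw err -0.1 z [ 0.002 -0.001 -1.   ] F [ 2.2 -5.9  1.7] q [-0.68  0.26  0.8   2.09 -0.23  0.88  0.39] 0.005176566111227254
```

Call:
carry_out(
  moves=[
    [1, 4, 0, 0, 0],
    [1, 3, 0, 0, 0],
    [1, 3, 0, 0, 0],
  ],
)

```text
clock: 5.55
tcp_pos: [0.4824, -0.0513, 0.04]
orientation: [0.659, 0.752, 0.0, 0.001]
force: [1.9, -6.4, 2.5]
gripper_width: 0.0
```

Call:
carry_out(
  moves=[
    [1, 2, 0, 0, 0],
    [1, 2, 0, 0, 0],
  ],
)

```text
clock: 5.75
tcp_pos: [0.4822, -0.0502, 0.0401]
orientation: [0.66, 0.751, -0.001, 0.003]
force: [5.1, -22.4, -0.8]
gripper_width: 0.003
```

Call:
carry_out(
  moves=[
    [1, 2, 0, 0, 0],
    [1, 1, 0, 0, 0],
  ],
)

```text
clock: 5.95
tcp_pos: [0.4822, -0.05, 0.0403]
orientation: [0.661, 0.751, -0.001, 0.004]
force: [6.7, -28.9, -1.0]
gripper_width: -0.002
```

Force rose to about 29 N with no further travel, at the predicted home position. I'll back off, lift, and look.

Call:
carry_out(
  moves=[
    [1, -8, 0, 0, 0],
    [1, -20, 0, 0, 0],
    [1, -30, 0, -10, 0],
    [1, -30, 0, -40, 0],
    [1, -10, 0, -45, 0],
    [1, 0, 0, -45, 0],
    [1, 0, 0, -45, 0],
    [1, 0, 0, 0, 0],
  ],
)

```text
clock: 6.75
tcp_pos: [0.496, -0.1412, 0.23]
orientation: [0.659, 0.752, 0.003, 0.003]
force: [0.2, -0.3, -0.8]
gripper_width: -0.002
```

```bash
python3 st.py; cat > look.py <<'E'
import sys
from h import *
from plant import r
tag=sys.argv[1]
s=r.read_state();p=r.snapshot("wrist")
T=np.eye(4);T[:3,:3]=R.from_quat(s['orientation']).as_matrix();T[:3,3]=s['tcp_pos'];T=T@p['T_tool_cam']
p['eye']=T[:3,3];p['attitude']=R.from_matrix(T[:3,:3]).as_quat()
pickle.dump(p,open(f'pics/w{tag}.pkl','wb'))
t=r.snapshot("top");pickle.dump(t,open(f'pics/t{tag}.pkl','wb'))
a=cv2.resize(p['img'],(440,330))
def crop(p,x,y,w,h,f): return cv2.resize(p['img'][y:y+h,x:x+w],None,fx=f,fy=f,interpolation=cv2.INTER_CUBIC)
cv2.imwrite(f'pics/w{tag}.png',cv2.resize(p['img'][:,:,::-1],(800,600)))
cv2.imwrite(f'pics/t{tag}.png',crop(t,205,115,120,115,5)[:,:,::-1])
E
python3 look.py 2
```

```text
t 6.75 base [   1.8 -189.5  230. ] yaw err -0.06 z [ 0.008  0.001 -1.   ] F [ 0.2 -0.3 -0.8] q [-0.66  0.04  0.89  1.83 -0.04  1.28  0.37] -0.002218764758658788
```

View pics/w2.png

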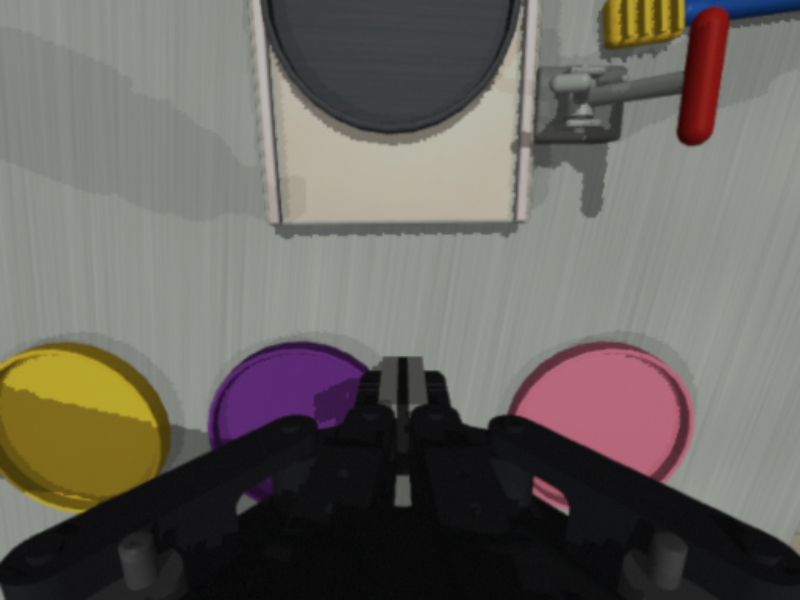

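View pics/t2.png

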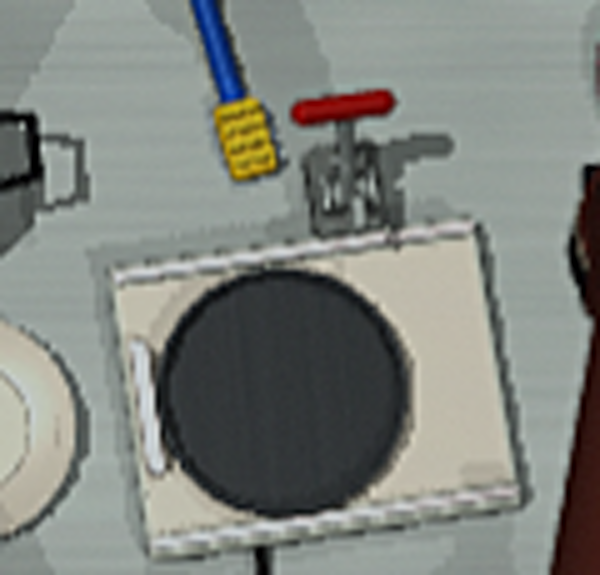

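The griddle now touches the stop. In the top crop its edge is at (160,390) against the bar at (150,400), the brush is untouched, and the lever is still open. Next, the lever: I'll approach from outside the bar.

Call:
carry_out(
  moves=[
    [1, 10, 40, 0, 0],
    [1, 20, 40, 0, 0],
    [1, 25, 40, 0, 0],
    [1, 25, 40, 0, 0],
    [1, 25, 35, 0, 0],
    [1, 20, 25, 0, 0],
    [1, 0, 0, 0, 0],
  ],
)

```text
clock: 7.55
tcp_pos: [0.6963, 0.0181, 0.2205]
orientation: [0.657, 0.754, -0.001, -0.002]
force: [-0.9, 0.7, -0.4]
gripper_width: 0.0
```

```bash
python3 st.py
```

```text
t 7.55 base [221.4 -58.  220.5] yaw err 0.33 z [-0.004  0.    -1.   ] F [-0.9  0.7 -0.4] q [-0.61  0.53  0.78  1.38 -0.37  1.39  0.31] 0.00028167312289917963
```

Call:
carry_out(
  moves=[
    [1, -6, 0, 40, 0],
    [1, 0, 0, 40, 0],
    [1, 0, 0, 30, 0],
    [1, 0, 0, 6, 0],
    [1, 0, 0, 0, 0],
  ],
)

```text
clock: 8.05
tcp_pos: [0.6947, 0.006, 0.1069]
orientation: [0.659, 0.752, -0.001, -0.001]
force: [0.8, 0.2, 0.6]
gripper_width: 0.0
```

```bash
python3 st.py; python3 look.py 3
```

```text
t 8.05 base [218.2 -69.8 106.9] yaw err -0.07 z [-0.003 -0.001 -1.   ] F [0.8 0.2 0.6] q [-0.58  0.61  0.74  1.51 -0.43  1.19  0.36] 0.00034409053990504767
```

View pics/w3.png

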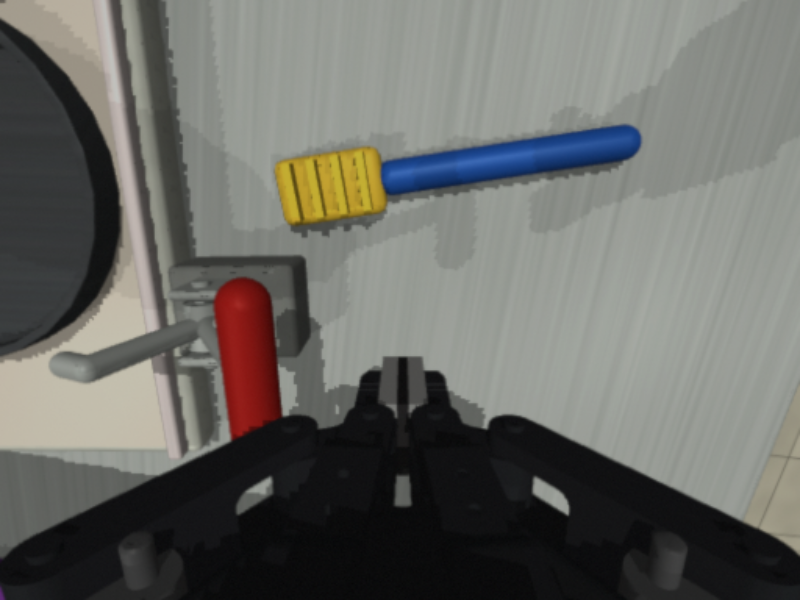

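Call:
carry_out(
  moves=[
    [1, 3, -12, 0, 0],
    [1, 0, -8, 0, 0],
    [1, 0, -6, 0, 0],
    [1, 0, -6, -1, 0],
    [1, 0, -6, -1, 0],
    [1, 0, -6, -1, 0],
    [1, 0, -6, -1, 0],
  ],
)

```text
clock: 8.85
tcp_pos: [0.6508, 0.0031, 0.1164]
orientation: [0.659, 0.752, 0.004, 0.004]
force: [12.0, 1.9, 18.3]
gripper_width: -0.001
```

```bash
python3 st.py
```

```text
t 8.85 base [174.3 -67.  116.4] yaw err 0.01 z [ 0.012  0.001 -1.   ] F [12.   1.9 18.3] q [-0.65  0.5   0.77  1.64 -0.38  1.14  0.35] -0.0007723012062148802
```

Upward force of 18 N means the fingertip is riding on the bar's upper half. I'll back off, go lower and push again.

Call:
carry_out(
  moves=[
    [1, 0, 10, 0, 0],
    [1, 0, 15, 0, 0],
    [1, 0, 15, 0, 0],
    [1, 0, 0, 10, 0],
    [1, 0, 0, 12, 0],
    [1, 0, 0, 0, 0],
  ],
)

```text
clock: 9.45
tcp_pos: [0.6834, 0.0077, 0.0876]
orientation: [0.659, 0.752, -0.002, -0.001]
force: [-0.5, -0.4, 0.2]
gripper_width: -0.001
```

```bash
python3 st.py; python3 look.py 4
```

```text
t 9.45 base [207.2 -66.6  87.6] yaw err -0.06 z [-0.004 -0.    -1.   ] F [-0.5 -0.4  0.2] q [-0.59  0.6   0.74  1.56 -0.43  1.15  0.37] -0.0006671494771560577
```

View pics/w4.png

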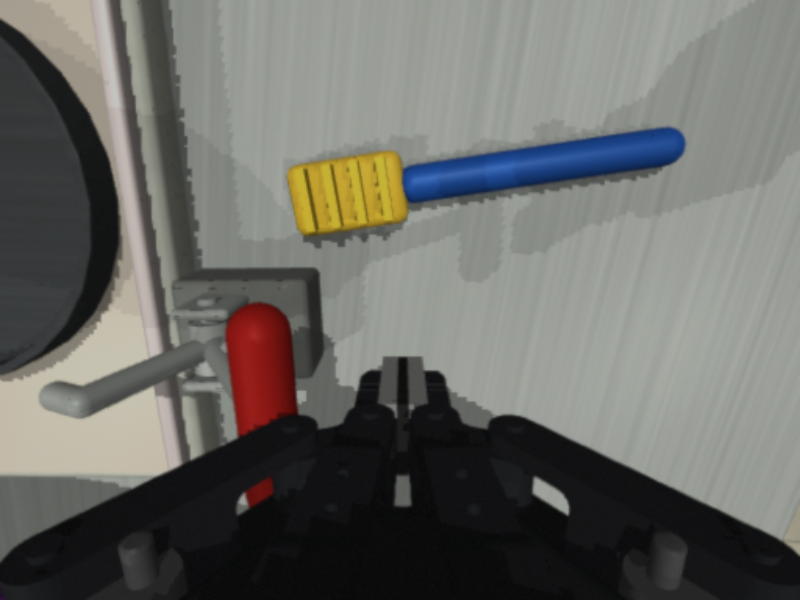

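Call:
carry_out(
  moves=[
    [1, 0, -6, -7, 0],
    [1, 0, -6, 0, 0],
    [1, 0, -6, 0, 0],
    [1, 0, -6, 0, 0],
    [1, 0, -5, 0, 0],
  ],
)

```text
clock: 10.05
tcp_pos: [0.661, 0.0046, 0.1008]
orientation: [0.659, 0.752, 0.004, 0.004]
force: [13.4, 1.0, 12.2]
gripper_width: 0.0
```

```bash
python3 st.py
```

```text
t 10.05 base [184.6 -66.8 100.8] yaw err 0.01 z [ 0.011  0.001 -1.   ] F [13.4  1.  12.2] q [-0.63  0.54  0.76  1.62 -0.4   1.13  0.36] 0.0004243603962081961
```

Friction on the bar is acting against its arc. I'll push along the arc, lifting while moving in.

Call:
carry_out(
  moves=[
    [1, 0, -2, -7, 0],
    [1, 0, -6, -4, 0],
    [1, 0, -6, -3, 0],
    [1, 0, -6, -2, 0],
  ],
)

```text
clock: 10.45
tcp_pos: [0.6368, 0.0014, 0.114]
orientation: [0.659, 0.752, 0.0, 0.0]
force: [3.3, 0.3, 2.5]
gripper_width: -0.0
```

```bash
python3 st.py
```

```text
t 10.45 base [160.2 -66.7 114. ] yaw err -0.03 z [ 0.001  0.    -1.   ] F [3.3 0.3 2.5] q [-0.66  0.48  0.78  1.67 -0.37  1.14  0.35] -5.399796960987014e-05
```

Call:
carry_out(
  moves=[
    [1, 0, -6, -1, 0],
    [1, 0, -6, 0, 0],
    [1, 0, -6, 0, 0],
    [1, 0, -6, 0, 0],
  ],
)

```text
clock: 10.85
tcp_pos: [0.6118, -0.0019, 0.1136]
orientation: [0.659, 0.752, -0.001, -0.001]
force: [-0.1, 0.3, -0.7]
gripper_width: -0.003
```

```bash
python3 st.py; python3 look.py 5
```

```text
t 10.85 base [135.  -66.7 113.6] yaw err -0.05 z [-0.002 -0.    -1.   ] F [-0.1  0.3 -0.7] q [-0.69  0.43  0.79  1.73 -0.34  1.12  0.34] -0.0028462351678758095
```

View pics/w5.png

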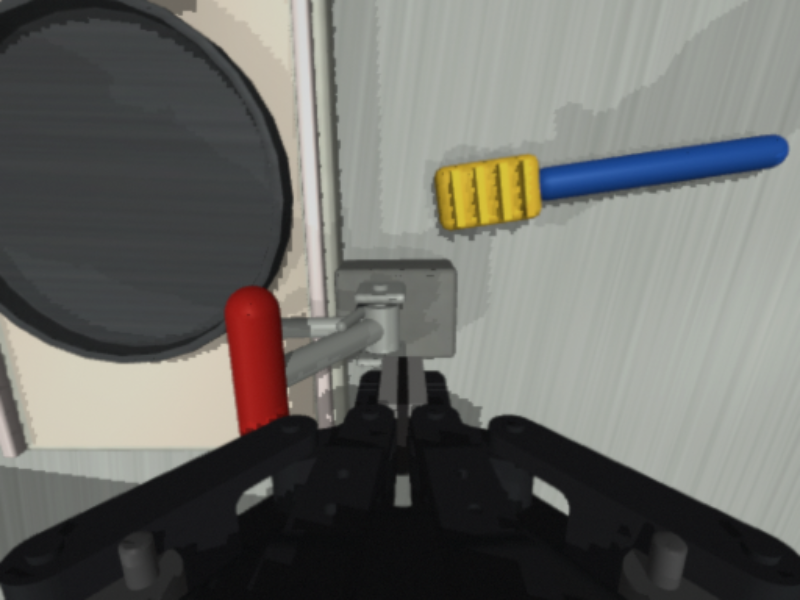

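The lever has snapped inward, with the red bar now at (255,360) over the slab side. I'll withdraw outwards and up, then check.

Call:
carry_out(
  moves=[
    [1, 0, 15, -10, 0],
    [1, 0, 20, -30, 0],
    [1, 0, 10, -40, 0],
    [1, -30, 0, -30, 0],
    [1, -40, 0, 0, 0],
    [1, -40, 0, 0, 0],
    [1, -20, -15, 0, 0],
    [1, 0, 0, 0, 0],
  ],
)

```text
clock: 11.75
tcp_pos: [0.6581, -0.1323, 0.2245]
orientation: [0.662, 0.75, -0.001, 0.0]
force: [-0.7, -0.7, 0.3]
gripper_width: -0.002
```

```bash
python3 st.py; python3 look.py 6; python3 - <<'E'
from h import *
b=np.load('base.npy');p=pickle.load(open('pics/w6.pkl','rb'));t=pickle.load(open('pics/t6.pkl','rb'))
for n,q in(('w',p),('t',t)):
    f=1.5625
    print(n,'expected locked bar ends',(proj(q,b2w(b,np.array([(83,-30,112),(83,-100,112),(68,-65,40)])/1000))).round(1).tolist())
    im=q['img'].astype(int);m=((im[...,0]>110)&(im[...,1]<50)&(im[...,2]<50)).astype(np.uint8)
    k,l,s,c=cv2.connectedComponentsWithStats(m)
    for i in range(1,k):
        if s[i,4]>60: print(s[i],c[i].round(1))
E
```

```text
t 11.75 base [ 163.6 -202.1  224.5] yaw err -0.44 z [-0.001 -0.002 -1.   ] F [-0.7 -0.7  0.3] q [-0.45  0.48  0.83  1.45 -0.35  1.37  0.52] -0.0020490612330813928
w expected locked bar ends [[153.2, -20.7], [161.2, 74.5], [166.4, 49.0]]
[ 143    0   22   73 1152] [153.7  34.7]
t expected locked bar ends [[265.5, 161.6], [286.7, 158.7], [275.6, 168.9]]
[267 158  18   7  74] [276.1 160.9]
```

View pics/w6.png

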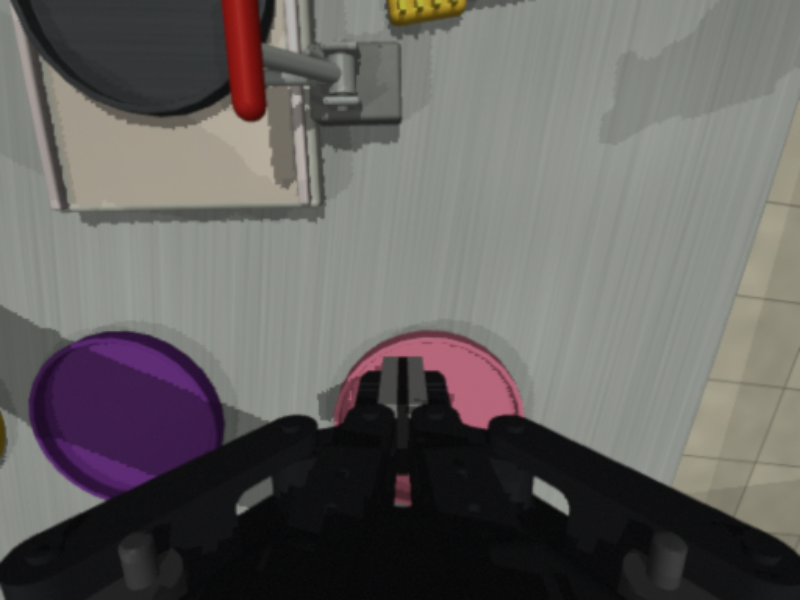

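View pics/t6.png

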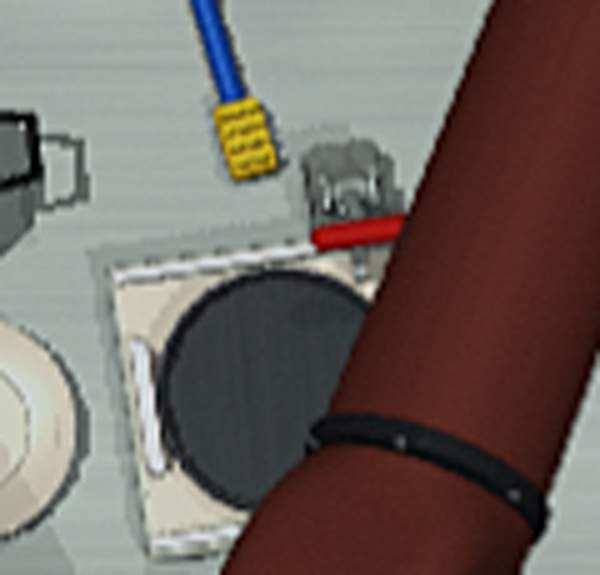

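```bash
python3 - <<'E'
from plant import r
print(r.close_job())
E
```

```text
the job is handed in; nothing more can be done
None
```

The griddle is home against the stop and the red lever is locked. I handed the job in at about 12 s of the 43 s allowed; it reported no verdict.

- **Griddle:** I pushed the dark griddle about 60 mm along its rails with the closed fingertips. It stopped at the predicted home position, and the force rose from 6 to 29 N with no further travel. The top picture showed its edge against the stop.
- **Lever:** On the first push, the force had a strong upward part (about 18 N), so I backed off. A second, lower push met the same resistance. Lifting along the bar's arc while pushing took it past centre, and it snapped over.
- **Last checks:** In the wrist picture, the end of the red bar was within about 2 pixels of where a fully locked lever would put it. In the last top picture the arm hid the griddle's rear, so I checked the lock by the lever's angle, with no clear view of the tooth. The tool read no contact force, and the griddle's edge was still at the stop.
- **Surroundings:** In the views I took, the brush, pot, plate and look-alikes that showed had not moved. I did not look at the soap dispenser again, but the arm passed at least 50 mm above it.
- **Disagreement:** My first estimate of the base position was about 4 mm off in x and y from the wrist view. I corrected it before pushing.

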